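# Wedge the rocking drawer cabinet

## Task

The little drawer cabinet rocks because its front right foot is too short. With your fingertips, push the wooden wedge, thin end first, under that foot until it is snug and the cabinet no longer rocks, without lifting the wedge or the cabinet, shoving the cabinet away or disturbing the things around it. Test it by pressing down firmly, with about 10 N, on the cabinet top right above that foot, and finish while still holding that press, with the cabinet steady and level on the wedge.

Things in the scene. Friction and masses are not known exactly. Their poses are not given: they have to be found in the camera images.
- cabinet: Grey steel two-drawer cabinet, loose, about 3 kg: block 200 (x) x 190 (y) x 110 mm, underside 22 mm and flat top 133 mm above the bench. Origin: bench level under its centre; z up. The drawer fronts with two knobs face its -x, roughly to the robot (yaw within 0.3 rad); +y is left. Four domed rubber feet 24 mm across at x = +-75, y = +-70 mm; the front right one (-75, -70) is short.
- wedge: Loose hardwood wedge, 80 g, right of the cabinet: 120 mm long (x), 44 mm wide (y), flat underside, top sloping evenly from 21.5 mm at the thick end (-x) to 2.5 mm at the thin end (+x). Origin: centre of the underside. Thin end roughly towards the short foot, 30 to 65 mm short of its axis, up to 0.15 rad and 12 mm off line. 16 mm in from the thin edge it is 5 mm thick, 47 mm in 10 mm.
- short_foot (a point): Point on the axis of the cabinet's short front right foot, level with the ends of the other three feet. The short foot ends 5 to 10 mm above it (unknown). The wedge slides with under 1 N until it touches this foot; resistance then rises steeply, at about 6 N it is snug and stays by friction; at 15 N or more it begins to lift the cabinet.
- press_corner (a point): Point on the cabinet's flat top straight above the short foot, 133 mm above the bench: where to press down. Without the wedge 2 to 5 N here tip the cabinet until the short foot meets the bench (the point sinks 5 to 10 mm); let go, it tips back.
- wedge_heel (a point): Centre of the wedge's upright flat thick end face, 11 mm above the bench: where to push, along the wedge's +x
- dapping_cube: Brown wooden cube with dimples, 48 mm, loose bystander right of the cabinet; leave it alone. Origin under its centre
- carved_bangle: Brown carved ring, 70 mm across, 22 mm high, loose bystander in front left of the cabinet; leave it alone. Origin under its centre
- tea_cup: White tea cup, 77 mm across, 57 mm high, loose bystander to the right; leave it alone. Origin under its centre
- strip_carton: Small carton, 18 x 32 x 16 mm, loose bystander to the right; leave it alone. Origin under its centre
- wood_block: Worn brown wood offcut, 41 x 70 x 24 mm, loose bystander on the thin green mat to the right; leave it alone. It is not the wedge. Origin under its centre

How it is judged:
By the outcome, as a careful person would: the job done as asked, in the order asked, and still so for the second after the job is handed in, while the arm keeps its last pose, push and grip.
It also fails if it takes over 45 s, if anything falls off the work surface, if the arm or the gripper's body presses on something with over 40 N, if the wrist force passes 120 N, or if a joint passes its speed limit or range.

## Robot

A 6-joint arm with a two-finger parallel gripper is mounted at the origin on a cart in front of the work surface, level with it; the furniture and walls round the work are solid. World frame = base frame: x ahead of the robot, y to its left, z up, the work surface at z = 0. Lengths are in m, angles in degrees, forces in N, time in s.
With the tool pointing down it reaches from about 0.3 to 0.75 m from the base axis. Payload 8.5 kg.
Tool frame: the origin (TCP) lies at the very end of the fingers, on their centre line; the grasp point (between the pads) lies env.pinch_z behind it (env.pinch_z is the distance from the TCP to the grasp point, in m); z points along the fingers, y is the line along which they close (so a half turn about z gives the same grasp; the last joint's range is limited). The gripper opens to 85 mm and grips with 20 to 120 N. Pads are 22 mm wide; open, the fingers measure 114 mm over their backs; the gripper's body (76 mm by 85 mm) begins 54 mm behind the grasp point. The pads swing forward as they close: fully open they stand 13 mm farther back than shut.
Start: joints at [-12.336, 21.807, 74.336, -0, 83.858, -12.336], TCP at [0.55, 0, 0.231] pointing down, gripper open.
Joint ranges: [-178.18, 178.18], [-50.72, 133.34], [12.68, 142.11], [-81.47, 261.47], [9.98, 163.14], [-165.26, 165.26]. Speed limits (degrees/s): [136.94, 136.94, 180, 180, 180, 180].

## Interface

Orientations are given as a 3x3 rotation matrix whose columns are the frame's x, y, z axes.
In Python, from rig import telemetry, get_image, env gives the robot as it stands. The module is installed in compiled form; this text tells all that it offers.
- The arm moves only by the tool apply_moves, never from a script. Its argument "series" is a list of rows, each a list of 7 numbers: the shift along the tool's x, y, z in mm, then the turn, a rotation vector about the tool's x, y, z in degrees, then the opening, from 0 (shut) to 1 (fully open). A call has 1 to 12 rows; each row shifts and turns the commanded pose from where the row before left it, along the tool's axes as they then stand; what a row does not reach is not made up. A row lasts 1/8 s, in which the tool goes at most 62.5 mm and 10.7 degrees, less where a joint would pass 70% of its speed; a pose out of reach is approached as far as the arm can. A call with a gripper value outside its range is refused whole. The fingers move at their own pace and stop on an object; "grip_force" is the grip in N (left out, the last holds). Time passes only in rows, so rows that do not move let the fingers close. It gives the time, the measured TCP pose, the force, the opening and the grip force at its end, in the units of the state.
- telemetry.observe(): the state, without advancing time (a new reading comes with each control period).
- get_image(name): name is "scene" or "side" or "wrist"; returns a dict with "frame" (480x640x3 uint8, red, green, blue), "z_map" (480x640 float32, m along the optical axis (not along the pixel's ray), 0 where there is no reading), "vertical_fov" (degrees; the focal length in pixels is half the picture's height over the tangent of half this angle, whatever the lens; pixels are square), "cx", "cy" (the principal point, pixels), "eye" and "attitude" of the camera in the world; the wrist camera has in their place "mount" (4x4, takes a point from camera to tool coordinates, whose origin is the TCP and whose axes are the flange's). Camera axes: x right, y up, looking along -z (the intrinsics and any distortion apply to the point x, -y, -z); pixel columns grow to the right and rows downward; lengths in m; the calibration is good to about 2 mm. The wrist camera is an equidistant fisheye: a pixel r from the principal point sees the ray r / f radians off the axis. A picture is of the moment at which its call begins: read the wrist's pose just before it.
- env.close_job(): hands the job in; it is judged then, once.
The state is a dict: "time_s": time; "q": joint angles; "qvel": joint speeds; "joint_efforts": joint torques, N m; "position": TCP position; "tool_rot": TCP orientation; "ft_force": force on the tool from outside, world axes, zero at the start; "wrist_torque": the same for the moment, N m; "grip_width": finger opening in m; "gripper_force": force on a finger pad.
Only numpy, scipy, OpenCV 4.12 (cv2) and the standard library are available. Lean on these libraries where they do the work, as an engineer would, in place of code of your own. Each camera call takes 0.05 s, during which the arm holds its last target. There are 200 camera calls.

## Working session

There is one attempt and no reset: what is moved stays moved. The work goes in short steps, Python scripts to look and compute and a tool call to move; the robot and the scene stay as the last step left them, time stands still between calls to the robot, and variables do not carry over. Pictures are saved under pics/ and viewed, at most 10 in all, crops included, and the job is handed in when it is done.

Besides the shell and the picture viewer there is one more tool, called after ">>>" by a JSON object that holds its "method" and its "body". apply_moves: Moves the arm, as the interface text tells. Its arguments: {"type":"object","properties":{"series":{"type":"array"},"grip_force":{"type":"number"}},"required":["series"]}

```bash
mkdir -p pics
cat > h.py <<'E'
import numpy as np, cv2
from rig import telemetry, get_image, env
def cloud(im):
    f=240/np.tan(np.radians(im["vertical_fov"])/2)
    v,u=np.mgrid[0:480,0:640]; d=im["z_map"]
    P=np.stack([(u-im["cx"])/f*d,-(v-im["cy"])/f*d,-d],-1)
    return P@np.array(im["attitude"]).T+np.array(im["eye"])
E
python3 - <<'E'
from h import *
for n in("scene","side"):
    im=get_image(n); cv2.imwrite(f"pics/{n}.png",im["frame"][...,::-1])
    W=cloud(im); np.savez(n+".npz",W=W,z=im["z_map"],f=im["frame"])
    print(n,im["eye"],{k:(v.shape if hasattr(v,'shape') else v) for k,v in im.items() if k not in("frame","z_map")})
s=telemetry.observe();print(s["position"],s["tool_rot"],s["time_s"],env.pinch_z)
E
```

```text
scene [-0.05095115 -0.79170648  0.93227658] {'vertical_fov': 44.22699108996617, 'cx': 315.52858200129447, 'cy': 243.62247654951074, 'eye': (3,), 'attitude': (3, 3)}
side [ 0.34069105 -1.17671329  0.6925551 ] {'vertical_fov': 46.810620310148515, 'cx': 319.9451516368623, 'cy': 243.32582716059457, 'eye': (3,), 'attitude': (3, 3)}
[5.49728145e-01 6.27526667e-05 2.30758879e-01] [[ 2.45906674e-05  9.99999094e-01 -1.34571148e-03]
 [ 9.99999957e-01 -2.41977580e-05  2.91987011e-04]
 [ 2.91954183e-04 -1.34571860e-03 -9.99999052e-01]] 0.1 0.0187
```

View pics/scene.png

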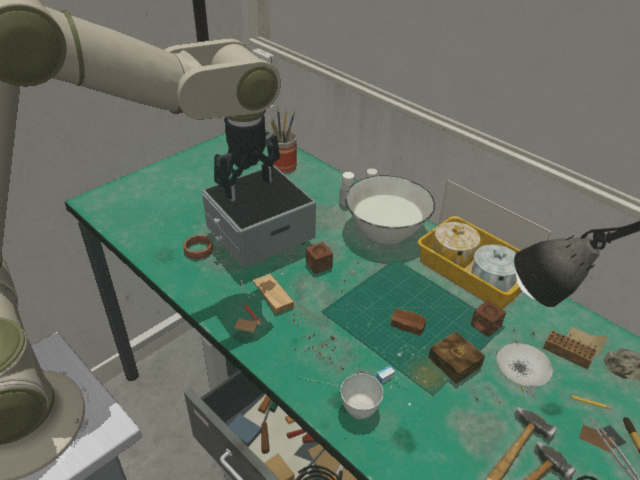

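View pics/side.png

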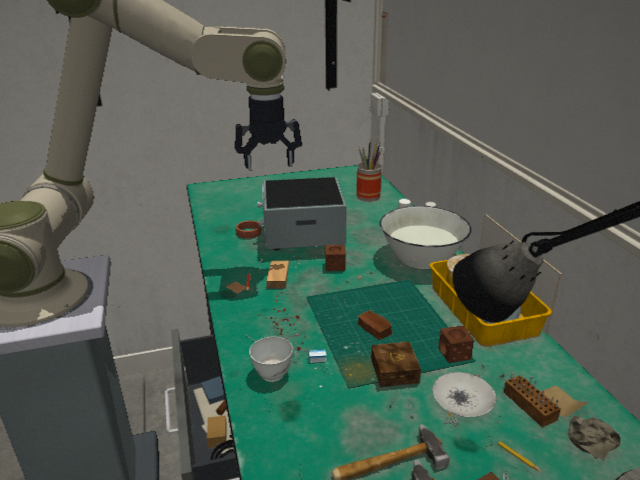

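The scene view shows the pale wedge at about (273,293), with its thin end up towards the cabinet (205–315, 175–260). The cube is at (319,257) and the bangle at (198,246). The side view shows the wedge at (278,274) and the cabinet at (305,212). Next I'll measure the poses.

Run:
```python
from h import *
B={"scene":(245,265,305,320),"side":(262,255,295,295)}
C={"scene":(200,165,320,265),"side":(255,170,350,250)}
for n in B:
    D=np.load(n+".npz");W=D["W"];f=D["f"]
    hsv=cv2.cvtColor(f,cv2.COLOR_RGB2HSV)
    x0,y0,x1,y1=B[n]; m=np.zeros((480,640),bool); m[y0:y1,x0:x1]=1
    w=m&(hsv[...,0]<28)&(hsv[...,2]>120)
    nl,L,st,_=cv2.connectedComponentsWithStats(w.astype(np.uint8)); k=1+st[1:,4].argmax(); w=L==k
    P=W[w]; print(n,"wedge",len(P),st[k],P.min(0).round(4),P.max(0).round(4))
    r=cv2.minAreaRect((P[:,:2]*1000).astype(np.float32)); print(r,cv2.boxPoints(r).round(1).tolist())
    # local bench height
    g=m&(hsv[...,0]>60)&(hsv[...,0]<95)&(hsv[...,1]>100); print("bench z",np.median(W[g][:,2]))
    # plane slope from top pts
    x0,y0,x1,y1=C[n]; m[:]=0; m[y0:y1,x0:x1]=1
    c=m&(abs(W[...,2]-.133)<.008)&(W[...,0]<.9)
    P=W[c]; r=cv2.minAreaRect((P[:,:2]*1000).astype(np.float32)); print("cab",len(P),np.median(P[:,2]),r,cv2.boxPoints(r).round(1).tolist())
    A=np.c_[P[:,:2],np.ones(len(P))];print("plane",np.linalg.lstsq(A,P[:,2],rcond=None)[0])
    x,y,zz=P.T; print(P.min(0),P.max(0))
for n,(x0,y0,x1,y1) in {"cube":(302,238,336,275),"bangle":(180,232,216,262),"chip":(230,300,262,336)}.items():
    W=np.load("scene.npz")["W"][y0:y1,x0:x1].reshape(-1,3); P=W[(W[:,2]>.006)&(W[:,2]<.06)]; print(n,len(P),P.min(0).round(3) if len(P) else 0,P.max(0).round(3) if len(P) else 0)
for n in("scene","side"):
    f=np.load(n+".npz")["f"][...,::-1]
    c=f[170:330,180:340] if n=="scene" else f[170:300,225:365]
    cv2.imwrite(f"pics/{n}_c.png",cv2.resize(c,None,fx=3.6,fy=3.6,interpolation=cv2.INTER_CUBIC))
```

```text
scene wedge 651 [253 274  40  35 651] [-0.051  -0.7917 -0.0013] [ 0.5768 -0.003   0.9323]
((280.29254150390625, -415.3746337890625), (999.486083984375, 80.1253662109375), 53.229488372802734) [[-51.0, -791.7000122070312], [13.199999809265137, -839.7000122070312], [611.5, -39.0], [547.4000244140625, 8.899999618530273]]
bench z 0.0008313548371041146
cab 3963 0.1333451779492152 ((645.78271484375, 99.24922180175781), (195.11129760742188, 205.38694763183594), 79.9393081665039) [[527.5999755859375, 21.100000381469727], [729.9000244140625, -14.699999809265137], [763.9000244140625, 177.39999389648438], [561.7000122070312, 213.1999969482422]]
plane [0.00841277 0.00718553 0.12710467]
[ 0.53017213 -0.01303207  0.12501777] [0.75789764 0.21186594 0.13869481]
side wedge 320 [267 261  22  20 320] [ 0.3407 -1.1767 -0.0023] [ 0.5794 -0.004   0.6926]
((435.8229064941406, -589.0689697265625), (1189.5543212890625, 49.646873474121094), 78.4144515991211) [[292.1000061035156, -1166.699951171875], [340.70001220703125, -1176.699951171875], [579.5999755859375, -11.399999618530273], [531.0, -1.399999976158142]]
bench z -0.0006732849721201029
cab 2446 0.13182408626551845 ((644.301513671875, 93.92127227783203), (196.68678283691406, 201.6808319091797), 79.44873046875) [[527.2000122070312, 15.699999809265137], [725.4000244140625, -21.200000762939453], [761.4000244140625, 172.10000610351562], [563.2000122070312, 209.10000610351562]]
plane [0.00486891 0.00814648 0.12778152]
[ 0.53324575 -0.01540547  0.12500754] [0.7566584  0.20557329 0.13570596]
cube 674 [ 0.653 -0.1    0.006] [0.752 0.007 0.054]
bangle 388 [0.475 0.122 0.006] [0.558 0.206 0.056]
chip 111 [ 0.402 -0.124  0.006] [ 0.476 -0.043  0.013]
```

View pics/scene_c.png

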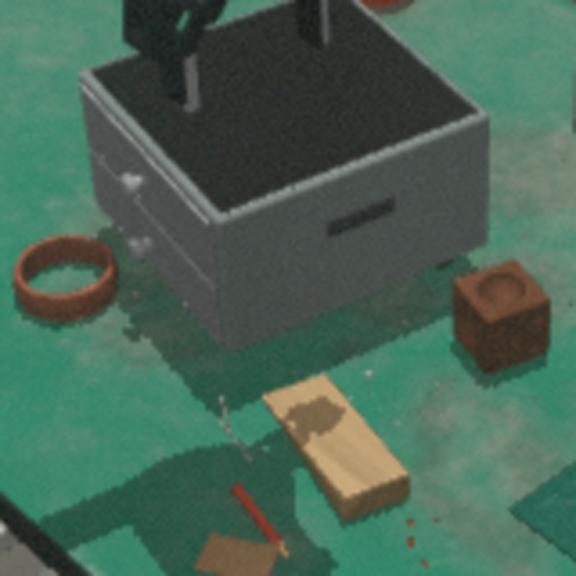

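The crop shows the wedge's thin edge at about (295,390) and its thick face at about (375,500), with the cabinet's front right corner at about (230,345). I'll refit with invalid pixels masked out.

Run:
```python
from h import *
B={"scene":(245,265,305,320),"side":(262,255,295,295)}
for n in B:
    D=np.load(n+".npz");W=D["W"];f=D["f"];z=D["z"]
    hsv=cv2.cvtColor(f,cv2.COLOR_RGB2HSV)
    x0,y0,x1,y1=B[n]; m=np.zeros((480,640),bool); m[y0:y1,x0:x1]=1
    w=m&(hsv[...,0]<28)&(hsv[...,2]>80)&(hsv[...,1]>50)
    nl,L,st,_=cv2.connectedComponentsWithStats(w.astype(np.uint8)); k=1+st[1:,4].argmax(); w=(L==k)&(z>0)
    P=W[w]; P=P[(P[:,2]>-.005)&(P[:,2]<.03)]
    r=cv2.minAreaRect((P[:,:2]*1000).astype(np.float32)); print(n,len(P),r,cv2.boxPoints(r).round(1).tolist())
    # RANSAC-free plane of top: fit, drop face pts below
    Q=P
    for _ in range(6):
        A=np.c_[Q[:,:2],np.ones(len(Q))];c=np.linalg.lstsq(A,Q[:,2],rcond=None)[0]
        Q=P[abs(P[:,2]-np.c_[P[:,:2],np.ones(len(P))]@c)<.003]
    print("plane",c,len(Q),"slope",np.hypot(*c[:2]),"dir",np.degrees(np.arctan2(-c[1],-c[0])))
    r=cv2.minAreaRect((Q[:,:2]*1000).astype(np.float32)); print(r,cv2.boxPoints(r).round(1).tolist())
    u=np.array([np.cos(np.radians(95)),np.sin(np.radians(95))])
```

```text
scene 787 ((542.1922607421875, -64.36695861816406), (128.694091796875, 44.941436767578125), 73.95391082763672) [[502.79998779296875, -120.0], [546.0, -132.39999389648438], [581.5999755859375, -8.699999809265137], [538.4000244140625, 3.700000047683716]]
plane [-0.04141462 -0.15134097  0.02552518] 632 slope 0.15690526074128225 dir 74.69562543314873
((541.66748046875, -65.6162338256836), (123.70267486572266, 44.628665924072266), 74.13977813720703) [[503.29998779296875, -119.0], [546.2000122070312, -131.1999969482422], [580.0, -12.199999809265137], [537.0999755859375, -0.0]]
side 372 ((541.6192626953125, -67.0700454711914), (125.91997528076172, 43.581504821777344), 74.10413360595703) [[503.3999938964844, -121.69999694824219], [545.2999877929688, -133.60000610351562], [579.7999877929688, -12.5], [537.9000244140625, -0.5]]
plane [-0.05229563 -0.15091163  0.02970273] 362 slope 0.15971585118591278 dir 70.8871896549773
((541.4740600585938, -67.06275177001953), (125.86492156982422, 43.3242301940918), 74.2642593383789) [[503.6000061035156, -121.80000305175781], [545.2999877929688, -133.5], [579.4000244140625, -12.399999618530273], [537.7000122070312, -0.6000000238418579]]
```

Measured poses in mm:

| Item | Measured position |
|---|---|
| Wedge heading | 74.1° |
| Wedge heel | ≈ (525, -124) |
| Wedge thin edge | ≈ (558, -8) |
| Cabinet yaw | -10.3° |
| Short foot | ≈ (559, 41) |

The foot is 13 mm left of the wedge's line, which fits the stated offsets. The line from heel to foot is at about 78.6°. I'll move behind the heel with the fingers nearly closed so both tips push on the face.

>>> {"method": "apply_moves", "body": {"series": [[-20,2,0,0,0,8,0.12],[-30,0,0,0,0,8,0.12],[-35,2,0,0,0,0,0.12],[-35,3,0,0,0,0,0.12],[-35,3,20,0,0,0,0.12],[0,0,40,0,0,0,0.12],[0,0,40,0,0,0,0.12],[0,0,40,0,0,0,0.12],[0,0,20,0,0,0,0.12],[0,0,0,0,0,0,0.12]]}}

```text
time_s: 1.35
position: [0.5258, -0.1525, 0.07]
tool_rot: [[0.276, 0.961, -0.003], [0.961, -0.276, 0.002], [0.001, -0.004, -1.0]]
ft_force: [-0.1, 0.2, 0.8]
grip_width: 0.0104
gripper_force: 0.0
```

Run:
```python
from h import *
s=telemetry.observe();print(s["time_s"],s["position"],s["tool_rot"].round(3) if hasattr(s["tool_rot"],'round') else s["tool_rot"],s["ft_force"],s["grip_width"])
im=get_image("wrist");print(np.round(im["mount"],3));cv2.imwrite("pics/w1.png",im["frame"][...,::-1])
```

```text
1.35 [ 0.52579018 -0.15248583  0.06996077] [[ 0.276  0.961 -0.003]
 [ 0.961 -0.276  0.002]
 [ 0.001 -0.004 -1.   ]] [-0.09623519  0.22497258  0.82607415] 0.01036441114410732
[[-0.     0.953  0.303  0.078]
 [ 1.     0.    -0.     0.   ]
 [-0.     0.303 -0.953 -0.143]
 [ 0.     0.     0.     1.   ]]
```

View pics/w1.png

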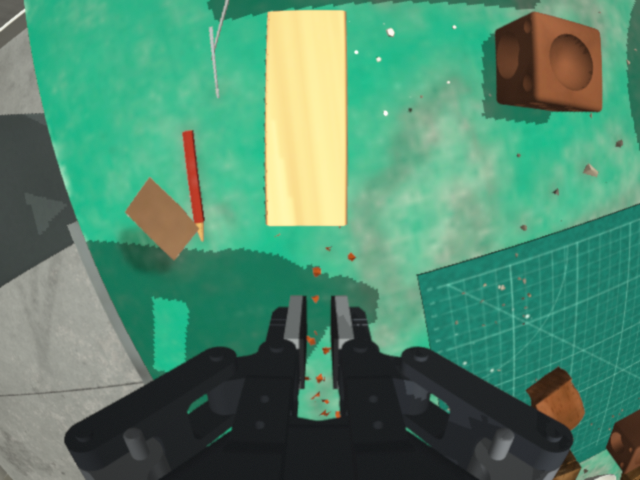

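The wrist view confirms the wedge is upright at (306,120), about 8 mm left of the finger line at x≈318, and aligned in heading. The camera sits on the cabinet side of the tool, so I'll tilt the tool 20° (tips forward). That keeps the camera clear of the cabinet and puts the contact near 11 mm height.

>>> {"method": "apply_moves", "body": {"series": [[0,-8,0,0,0,0,0.12],[0,0,30,0,0,0,0.12],[0,0,28,0,0,0,0.12],[0,0,0,0,10,0,0.12],[0,0,0,0,10,0,0.12],[0,0,0,0,0,0,0.12]]}}

```text
time_s: 2.15
position: [0.5185, -0.1526, 0.0137]
tool_rot: [[0.262, 0.96, 0.096], [0.903, -0.279, 0.328], [0.341, 0.001, -0.94]]
ft_force: [0.3, 0.7, 0.7]
grip_width: 0.0106
gripper_force: 0.0
```

>>> {"method": "apply_moves", "body": {"series": [[-1.7,0,4.7,0,0,0,0.12],[6.6,0,2.4,0,0,0,0.12],[6.6,0,2.4,0,0,0,0.12],[2.8,0,1,0.17,0,-0.47,0.12],[2.8,0,1,0.17,0,-0.47,0.12],[2.8,0,1,0.2,0,-0.56,0.12],[2.8,0,1,0.2,0,-0.56,0.12],[2.8,0,1,0.2,0,-0.56,0.12],[2.8,0,1,0.2,0,-0.56,0.12],[2.8,0,1,0.2,0,-0.56,0.12],[2.8,0,1,0.2,0,-0.56,0.12],[0,0,0,0,0,0,0.12]]}}

```text
time_s: 3.65
position: [0.5285, -0.1137, 0.0084]
tool_rot: [[0.186, 0.98, 0.068], [0.921, -0.198, 0.335], [0.342, 0.0, -0.94]]
ft_force: [-0.1, -0.0, 0.7]
grip_width: 0.0101
gripper_force: 0.0
```

Run:
```python
from h import *
s=telemetry.observe();print(s["position"],s["ft_force"])
B={"scene":(245,245,305,320),"side":(255,240,300,295)}
F=np.array([558.7,41.1])
for n in B:
    im=get_image(n);W=cloud(im);f=im["frame"];z=im["z_map"]
    cv2.imwrite(f"pics/{n}2.png",f[...,::-1])
    hsv=cv2.cvtColor(f,cv2.COLOR_RGB2HSV)
    x0,y0,x1,y1=B[n]; m=np.zeros((480,640),bool); m[y0:y1,x0:x1]=1
    w=m&(hsv[...,0]<28)&(hsv[...,2]>80)&(hsv[...,1]>50)
    nl,L,st,_=cv2.connectedComponentsWithStats(w.astype(np.uint8)); k=1+st[1:,4].argmax(); w=(L==k)&(z>0)
    P=W[w]; P=P[(P[:,2]>-.005)&(P[:,2]<.03)]
    r=cv2.minAreaRect((P[:,:2]*1000).astype(np.float32)); print(n,len(P),r)
im=get_image("wrist");cv2.imwrite("pics/w2.png",im["frame"][...,::-1])
```

```text
[ 0.528496   -0.11372187  0.00842241] [-0.05374535 -0.0161579   0.71361642]
scene 351 ((548.1298828125, -24.120880126953125), (77.2114028930664, 46.47300338745117), 75.1613540649414)
side 46 ((533.6912231445312, -73.80702209472656), (61.40477752685547, 11.956867218017578), 79.21371459960938)
```

View pics/w2.png

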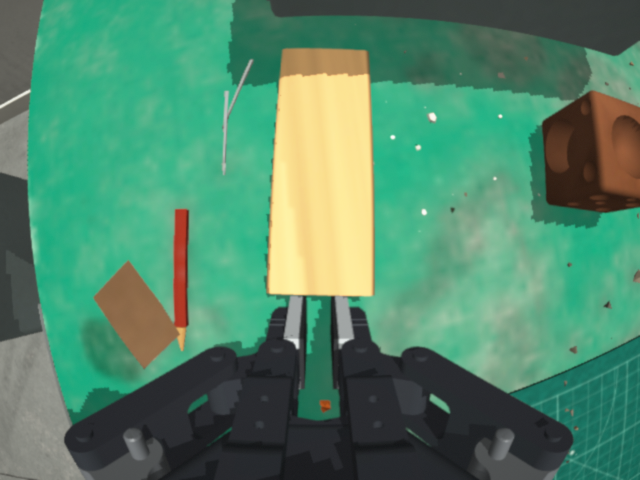

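The wrist view shows the wedge flush against both fingertips, with the heel corners at (268,296) and (374,296) and the thin corners at (282,49) and (368,50). It is nearly aligned with the tool. I'll convert these corners to world coordinates.

```bash
cat >> h.py <<'E'
def wpix(im,s,u,v,h):
    f=240/np.tan(np.radians(im["vertical_fov"])/2)
    d=np.array([u-im["cx"],v-im["cy"]]);r=np.hypot(*d);t=r/f
    ray=np.array([np.sin(t)*d[0]/r,-np.sin(t)*d[1]/r,-np.cos(t)])
    M=np.array(im["mount"]);R=np.array(s["tool_rot"]);o=np.array(s["position"])+R@M[:3,3]
    g=R@M[:3,:3]@ray
    return (o+g*(h-o[2])/g[2])*1000
E
python3 - <<'E'
from h import *
s=telemetry.observe();im=get_image("wrist")
p=[wpix(im,s,u,v,h) for u,v,h in((282,49,.0025),(368,50,.0025),(268,296,.0215),(374,296,.0215))]
p=np.array(p)[:,:2];print(p.round(1))
t=(p[0]+p[1])/2;k=(p[2]+p[3])/2;d=t-k;L=np.hypot(*d);d/=L
F=np.array([558.7,41.1]);e=F-t
print("len",L,"head",np.degrees(np.arctan2(d[1],d[0])),"thin",t,"heel",k,"along",e@d,"left",e@[-d[1],d[0]],"widths",np.hypot(*(p[0]-p[1])),np.hypot(*(p[2]-p[3])))
E
```

```text
[[ 536.6   17.6]
 [ 579.4    8.6]
 [ 511.  -100.5]
 [ 552.6 -108.9]]
len 120.67889223315788 head 77.45397065667198 thin [557.99326629  13.08463533] heel [ 531.77893093 -104.71266367] along 27.499927961286364 left 5.395747589650089 widths 43.791762196920395 42.4876882286417
```

The wedge is 27 mm short of the foot axis with 5 mm of lateral offset, so it needs to head about 79.5–80°. I'll push 13 mm with a slight further turn.

>>> {"method": "apply_moves", "body": {"series": [[2.0,0,0.73,0.15,0,-0.42,0.12],[2.0,0,0.73,0.15,0,-0.42,0.12],[2.0,0,0.73,0.15,0,-0.42,0.12],[2.0,0,0.73,0.15,0,-0.42,0.12],[2.0,0,0.73,0.1,0,-0.28,0.12],[2.0,0,0.73,0,0,0,0.12],[0,0,0,0,0,0,0.12]]}}

```text
time_s: 4.72
position: [0.5308, -0.1013, 0.0085]
tool_rot: [[0.152, 0.987, 0.056], [0.927, -0.162, 0.337], [0.342, 0.001, -0.94]]
ft_force: [0.0, -0.6, -0.0]
grip_width: 0.0099
gripper_force: 0.0
```

Run:
```python
from h import *
s=telemetry.observe();im=get_image("wrist");print(s["position"],s["ft_force"])
cv2.imwrite("pics/w3.png",im["frame"][...,::-1])
```

```text
[ 0.53079551 -0.10127337  0.00846847] [ 0.01122252 -0.62451539 -0.0116076 ]
```

View pics/w3.png

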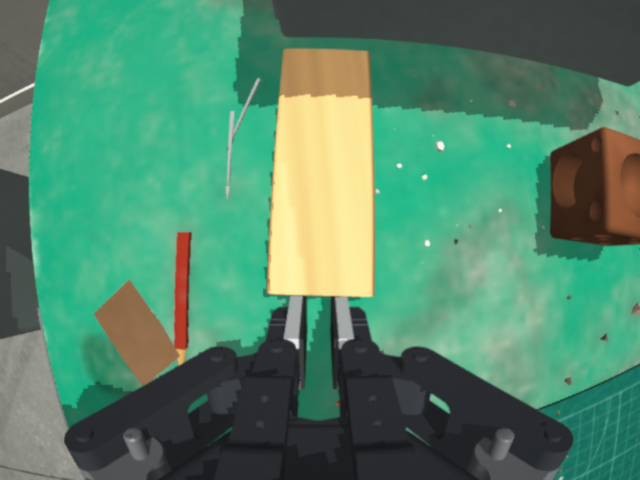

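The wedge is flush, and its line now passes within about 1 mm of the foot axis. I'll push straight, first to just before any possible contact.

>>> {"method": "apply_moves", "body": {"series": [[2.2,0.04,0.8,0,0,0,0.12],[2.2,0.04,0.8,0,0,0,0.12],[2.2,0.04,0.8,0,0,0,0.12],[2.2,0.04,0.8,0,0,0,0.12],[2.2,0.04,0.8,0,0,0,0.12],[2.2,0.04,0.8,0,0,0,0.12],[2.2,0.04,0.8,0,0,0,0.12],[2.2,0.04,0.8,0,0,0,0.12],[2.2,0.04,0.8,0,0,0,0.12],[2.2,0.04,0.8,0,0,0,0.12],[1.1,0.02,0.4,0,0,0,0.12],[0,0,0,0,0,0,0.12]]}}

```text
time_s: 6.28
position: [0.5352, -0.0772, 0.0085]
tool_rot: [[0.152, 0.987, 0.056], [0.927, -0.162, 0.337], [0.342, 0.001, -0.94]]
ft_force: [0.7, 0.2, -0.1]
grip_width: 0.0102
gripper_force: 0.0
```

>>> {"method": "apply_moves", "body": {"series": [[0.94,0.02,0.34,0,0,0,0.12],[0.94,0.02,0.34,0,0,0,0.12],[0.94,0.02,0.34,0,0,0,0.12],[0.94,0.02,0.34,0,0,0,0.12]]}}

```text
time_s: 6.78
position: [0.536, -0.0733, 0.0085]
tool_rot: [[0.152, 0.987, 0.056], [0.927, -0.162, 0.337], [0.342, 0.001, -0.94]]
ft_force: [0.3, -0.5, -0.2]
grip_width: 0.0102
gripper_force: 0.2
```

>>> {"method": "apply_moves", "body": {"series": [[0.94,0.02,0.34,0,0,0,0.12],[0.94,0.02,0.34,0,0,0,0.12],[0.94,0.02,0.34,0,0,0,0.12]]}}

```text
time_s: 7.15
position: [0.5365, -0.0704, 0.0085]
tool_rot: [[0.152, 0.987, 0.056], [0.927, -0.162, 0.337], [0.342, 0.001, -0.94]]
ft_force: [-0.7, -0.9, -1.1]
grip_width: 0.0102
gripper_force: 0.2
```

>>> {"method": "apply_moves", "body": {"series": [[0.7,0.02,0.25,0,0,0,0.12],[0.7,0.02,0.25,0,0,0,0.12],[0.7,0.02,0.25,0,0,0,0.12]]}}

```text
time_s: 7.52
position: [0.5369, -0.0682, 0.0085]
tool_rot: [[0.153, 0.987, 0.056], [0.927, -0.163, 0.337], [0.342, 0.001, -0.94]]
ft_force: [-0.6, -0.1, -0.7]
grip_width: 0.0103
gripper_force: 0.2
```

>>> {"method": "apply_moves", "body": {"series": [[0.7,0.02,0.25,0,0,0,0.12],[0.7,0.02,0.25,0,0,0,0.12]]}}

```text
time_s: 7.78
position: [0.5372, -0.0668, 0.0085]
tool_rot: [[0.153, 0.987, 0.056], [0.927, -0.163, 0.337], [0.342, 0.001, -0.94]]
ft_force: [-2.1, -1.4, -0.5]
grip_width: 0.01
gripper_force: 0.3
```

>>> {"method": "apply_moves", "body": {"series": [[0.7,0.02,0.25,0,0,0,0.12],[0.7,0.02,0.25,0,0,0,0.12]]}}

```text
time_s: 8.02
position: [0.5375, -0.0655, 0.0085]
tool_rot: [[0.152, 0.987, 0.056], [0.927, -0.163, 0.337], [0.342, 0.001, -0.94]]
ft_force: [-0.7, -2.7, -0.6]
grip_width: 0.0102
gripper_force: 1.1
```

The force is starting to rise, so I'll use smaller steps.

>>> {"method": "apply_moves", "body": {"series": [[0.5,0.01,0.18,0,0,0,0.12],[0,0,0,0,0,0,0.12]]}}

```text
time_s: 8.28
position: [0.5376, -0.0649, 0.0085]
tool_rot: [[0.152, 0.987, 0.056], [0.927, -0.163, 0.337], [0.342, 0.001, -0.94]]
ft_force: [-0.3, -2.7, -0.9]
grip_width: 0.0102
gripper_force: 1.3
```

>>> {"method": "apply_moves", "body": {"series": [[0.3,0.01,0.1,0,0,0,0.12],[0,0,0,0,0,0,0.12]]}}

```text
time_s: 8.52
position: [0.5377, -0.0646, 0.0085]
tool_rot: [[0.153, 0.987, 0.056], [0.927, -0.163, 0.337], [0.342, 0.001, -0.94]]
ft_force: [-0.3, -2.4, -0.5]
grip_width: 0.0106
gripper_force: 1.7
```

>>> {"method": "apply_moves", "body": {"series": [[0.5,0.01,0.18,0,0,0,0.12],[0,0,0,0,0,0,0.12]]}}

```text
time_s: 8.78
position: [0.5377, -0.0641, 0.0085]
tool_rot: [[0.153, 0.987, 0.056], [0.927, -0.163, 0.337], [0.342, 0.001, -0.94]]
ft_force: [-0.9, -4.5, -1.1]
grip_width: 0.0103
gripper_force: 2.0
```

>>> {"method": "apply_moves", "body": {"series": [[0.3,0.01,0.1,0,0,0,0.12],[0,0,0,0,0,0,0.12]]}}

```text
time_s: 9.02
position: [0.5378, -0.0637, 0.0085]
tool_rot: [[0.152, 0.987, 0.056], [0.927, -0.162, 0.337], [0.342, 0.001, -0.94]]
ft_force: [-0.6, -5.0, -1.0]
grip_width: 0.0099
gripper_force: 2.3
```

>>> {"method": "apply_moves", "body": {"series": [[0.4,0.01,0.15,0,0,0,0.12],[0,0,0,0,0,0,0.12]]}}

```text
time_s: 9.28
position: [0.5379, -0.0634, 0.0085]
tool_rot: [[0.153, 0.987, 0.056], [0.927, -0.163, 0.337], [0.342, 0.001, -0.94]]
ft_force: [0.2, -4.7, -1.0]
grip_width: 0.0098
gripper_force: 2.5
```

>>> {"method": "apply_moves", "body": {"series": [[0.3,0.01,0.1,0,0,0,0.12],[0,0,0,0,0,0,0.12],[0,0,0,0,0,0,0.12]]}}

```text
time_s: 9.65
position: [0.538, -0.0632, 0.0085]
tool_rot: [[0.152, 0.987, 0.056], [0.927, -0.163, 0.337], [0.342, 0.001, -0.94]]
ft_force: [-1.0, -5.0, -0.3]
grip_width: 0.0102
gripper_force: 2.8
```

>>> {"method": "apply_moves", "body": {"series": [[0.5,0.01,0.18,0,0,0,0.12],[0,0,0,0,0,0,0.12]]}}

```text
time_s: 9.9
position: [0.5381, -0.0627, 0.0085]
tool_rot: [[0.152, 0.987, 0.056], [0.927, -0.162, 0.337], [0.341, 0.001, -0.94]]
ft_force: [-0.9, -5.3, -0.5]
grip_width: 0.0103
gripper_force: 3.1
```

>>> {"method": "apply_moves", "body": {"series": [[0.3,0.01,0.1,0,0,0,0.12],[0,0,0,0,0,0,0.12],[0,0,0,0,0,0,0.12]]}}

```text
time_s: 10.28
position: [0.5382, -0.0625, 0.0086]
tool_rot: [[0.152, 0.987, 0.056], [0.928, -0.163, 0.337], [0.341, 0.001, -0.94]]
ft_force: [-1.4, -6.1, -0.3]
grip_width: 0.01
gripper_force: 3.3
```

Run:
```python
from h import *
D0=np.load("scene.npz")["W"]
for n,(x0,y0,x1,y1) in {"scene":(200,165,320,265),"side":(255,170,350,250)}.items():
    im=get_image(n);W=cloud(im);cv2.imwrite(f"pics/{n}3.png",im["frame"][...,::-1])
    m=np.zeros((480,640),bool); m[y0:y1,x0:x1]=1
    c=m&(abs(W[...,2]-.133)<.008)&(im["z_map"]>0)
    P=W[c];r=cv2.minAreaRect((P[:,:2]*1000).astype(np.float32));print(n,r,np.linalg.lstsq(np.c_[P[:,:2],np.ones(len(P))],P[:,2],rcond=None)[0])
print(telemetry.observe()["ft_force"])
```

```text
scene ((663.9044189453125, 7.5215606689453125), (380.2870788574219, 116.68849182128906), 47.726322174072266) [-0.0373964   0.0225385   0.15805128]
side ((647.5382080078125, 2.5918121337890625), (401.79522705078125, 148.56491088867188), 57.45381546020508) [-0.00874164  0.00456428  0.13745524]
[-1.0781958  -7.02170979 -0.34641069]
```

It's snug at about 6–7 N. I'll back straight off, rise, level the tool and check the cabinet.

>>> {"method": "apply_moves", "body": {"series": [[-4.7,0,-1.7,0,0,0,0.12],[-14,0,-5,0,0,0,0.12],[-28,0,-10,0,0,0,0.12],[-28,0,-10,0,0,0,0.12],[12,0,-33,0,0,0,0],[14,0,-38,0,0,0,0],[14,0,-38,0,0,0,0],[14,0,-38,0,0,0,0],[10,0,-28,0,-10,0,0],[0,0,0,0,-10,0,0],[0,0,0,0,0,0,0]]}}

```text
time_s: 11.75
position: [0.5251, -0.1386, 0.195]
tool_rot: [[0.16, 0.987, 0.001], [0.987, -0.16, 0.0], [0.001, 0.001, -1.0]]
ft_force: [0.1, 0.0, -0.5]
grip_width: -0.0002
gripper_force: 0.0
```

Run:
```python
from h import *
for n,(x0,y0,x1,y1) in {"scene":(200,165,320,265),"side":(255,170,350,250)}.items():
    im=get_image(n);W=cloud(im);cv2.imwrite(f"pics/{n}4.png",im["frame"][...,::-1])
    m=np.zeros((480,640),bool); m[y0:y1,x0:x1]=1
    c=m&(abs(W[...,2]-.133)<.008)&(im["z_map"]>0)&(W[...,0]>.5)&(W[...,1]>-.03)
    P=W[c];r=cv2.minAreaRect((P[:,:2]*1000).astype(np.float32));print(n,r,np.linalg.lstsq(np.c_[P[:,:2],np.ones(len(P))],P[:,2],rcond=None)[0])
    if n=="scene": cv2.imwrite("pics/s4c.png",cv2.resize(im["frame"][170:330,180:340,::-1],None,fx=3.6,fy=3.6,interpolation=cv2.INTER_CUBIC))
s=telemetry.observe();print(s["position"],s["tool_rot"],s["ft_force"])
```

```text
scene ((628.5076904296875, 102.07339477539062), (194.8024139404297, 171.2137908935547), 79.05513000488281) [0.01407074 0.0006141  0.1245646 ]
side ((644.2964477539062, 94.34550476074219), (193.85418701171875, 202.12020874023438), 80.14079284667969) [0.00254042 0.00862072 0.12935633]
[ 0.52487013 -0.14004921  0.19399624] [[ 1.62307969e-01  9.86740129e-01 -2.01329599e-04]
 [ 9.86735585e-01 -1.62306594e-01  3.07504032e-03]
 [ 3.00158856e-03 -6.97762627e-04 -9.99995252e-01]] [ 0.58148409  0.20463294 -0.57520946]
```

View pics/s4c.png

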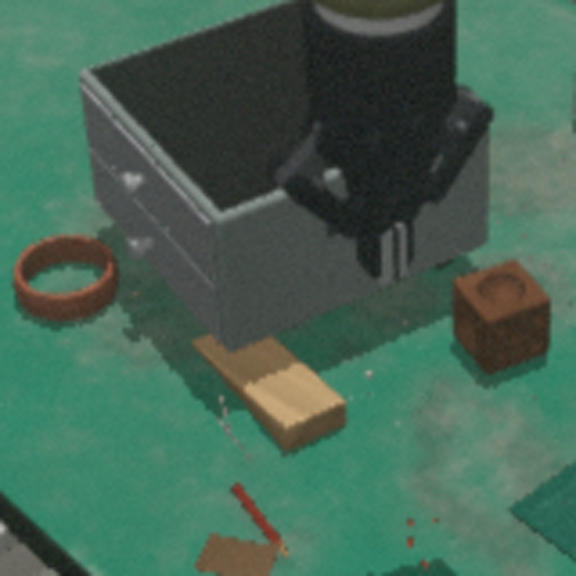

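The cabinet pixels are unchanged, the wedge sits under the front right corner (thin corner at (195,340), heel at (315,425)), and the bystanders haven't moved. I'll go over the press point now.

>>> {"method": "apply_moves", "body": {"series": [[30,1,0,0,0,0,0],[40,1,0,0,0,0,0],[40,1,0,0,0,0,0],[40,1,0,0,0,0,0],[33.7,0.2,0,0,0,0,0],[0,0,25,0,0,0,0],[0,0,20,0,0,0,0],[0,0,8,0,0,0,0],[0,0,0,0,0,0,0]]}}

```text
time_s: 12.98
position: [0.5592, 0.0397, 0.141]
tool_rot: [[0.164, 0.986, -0.001], [0.986, -0.164, 0.001], [0.001, -0.001, -1.0]]
ft_force: [-0.7, -0.3, 1.6]
grip_width: -0.0
gripper_force: 0.0
```

>>> {"method": "apply_moves", "body": {"series": [[0,0,2,0,0,0,0],[0,0,2,0,0,0,0],[0,0,2,0,0,0,0],[0,0,0,0,0,0,0]]}}

```text
time_s: 13.48
position: [0.5591, 0.0406, 0.1354]
tool_rot: [[0.162, 0.987, 0.0], [0.987, -0.162, -0.0], [0.0, 0.0, -1.0]]
ft_force: [-0.5, 0.5, -0.0]
grip_width: -0.0003
gripper_force: 0.0
```

>>> {"method": "apply_moves", "body": {"series": [[0,0,1,0,0,0,0],[0,0,1,0,0,0,0],[0,0,0,0,0,0,0]]}}

```text
time_s: 13.85
position: [0.5591, 0.0405, 0.1333]
tool_rot: [[0.162, 0.987, 0.0], [0.987, -0.162, -0.0], [-0.0, 0.0, -1.0]]
ft_force: [-0.1, 0.7, -0.2]
grip_width: -0.0001
gripper_force: 0.0
```

>>> {"method": "apply_moves", "body": {"series": [[0,0,0.5,0,0,0,0],[0,0,0,0,0,0,0]]}}

```text
time_s: 14.1
position: [0.5592, 0.0405, 0.1329]
tool_rot: [[0.162, 0.987, 0.001], [0.987, -0.162, -0.0], [-0.0, 0.001, -1.0]]
ft_force: [0.5, -0.2, 0.8]
grip_width: -0.0002
gripper_force: 0.0
```

>>> {"method": "apply_moves", "body": {"series": [[0,0,0.4,0,0,0,0],[0,0,0,0,0,0,0]]}}

```text
time_s: 14.35
position: [0.5592, 0.0405, 0.1325]
tool_rot: [[0.163, 0.987, 0.001], [0.987, -0.163, -0.0], [-0.0, 0.001, -1.0]]
ft_force: [0.0, -0.1, -1.5]
grip_width: -0.0001
gripper_force: 0.0
```

>>> {"method": "apply_moves", "body": {"series": [[0,0,0.3,0,0,0,0],[0,0,0,0,0,0,0]]}}

```text
time_s: 14.6
position: [0.5592, 0.0405, 0.1322]
tool_rot: [[0.162, 0.987, 0.001], [0.987, -0.162, -0.0], [-0.0, 0.001, -1.0]]
ft_force: [0.9, -0.2, -0.4]
grip_width: -0.0001
gripper_force: 0.0
```

>>> {"method": "apply_moves", "body": {"series": [[0,0,0.4,0,0,0,0],[0,0,0,0,0,0,0]]}}

```text
time_s: 14.85
position: [0.5591, 0.0405, 0.1318]
tool_rot: [[0.163, 0.987, 0.0], [0.987, -0.163, -0.0], [-0.0, 0.001, -1.0]]
ft_force: [-0.4, -0.7, 0.9]
grip_width: -0.0
gripper_force: 0.0
```

>>> {"method": "apply_moves", "body": {"series": [[0,0,0.4,0,0,0,0],[0,0,0,0,0,0,0]]}}

```text
time_s: 15.1
position: [0.5592, 0.0405, 0.1317]
tool_rot: [[0.162, 0.987, 0.001], [0.987, -0.162, -0.0], [-0.0, 0.001, -1.0]]
ft_force: [-2.2, -0.5, 3.2]
grip_width: 0.0001
gripper_force: 1.6
```

>>> {"method": "apply_moves", "body": {"series": [[0,0,0.4,0,0,0,0],[0,0,0,0,0,0,0]]}}

```text
time_s: 15.35
position: [0.5592, 0.0404, 0.1316]
tool_rot: [[0.162, 0.987, 0.001], [0.987, -0.162, -0.0], [-0.0, 0.001, -1.0]]
ft_force: [-3.3, -1.3, 6.9]
grip_width: -0.0
gripper_force: 3.3
```

>>> {"method": "apply_moves", "body": {"series": [[0,-0.2,0.3,0,0,0,0],[0,0,0,0,0,0,0],[0,0,0,0,0,0,0],[0,0,0,0,0,0,0]]}}

```text
time_s: 15.85
position: [0.5592, 0.0405, 0.1316]
tool_rot: [[0.162, 0.987, 0.002], [0.987, -0.162, -0.001], [-0.0, 0.002, -1.0]]
ft_force: [-1.7, -0.2, 8.8]
grip_width: 0.0001
gripper_force: 4.0
```

Run:
```python
from h import *
s=telemetry.observe();print(s["time_s"],s["position"],s["ft_force"])
im=get_image("scene");a=cv2.imread("pics/scene.png")
cv2.imwrite("pics/s5.png",cv2.resize(im["frame"][170:330,180:340,::-1],None,fx=3.6,fy=3.6,interpolation=cv2.INTER_CUBIC))
g=lambda i:cv2.cvtColor(i[175:265,198:245],cv2.COLOR_BGR2GRAY).astype(np.float32)
b=np.ascontiguousarray(im["frame"][...,::-1])
r=lambda i:cv2.cvtColor(i[200:262,203:245],cv2.COLOR_BGR2GRAY).astype(np.float32)
print(cv2.phaseCorrelate(r(a),r(b)))
for _ in range(3): get_image("side"); print(telemetry.observe()["ft_force"])
```

```text
15.85 [0.5591651  0.04046468 0.13156952] [-1.68854842 -0.16611373  8.84536007]
((0.49515913642461484, -0.072103193665491), 0.8409128218889237)
[-2.11949623 -0.19376354  8.04496039]
[-2.97101326  0.29353541  7.67210417]
[-2.48065201 -0.10875136  7.78798051]
```

View pics/s5.png

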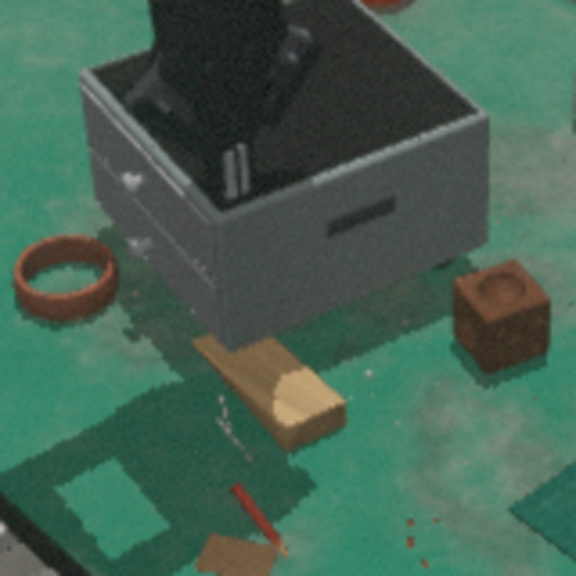

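The fingertip rests on the top at about (235,190). The wedge is still in place, and under load the top stays at 131.6 mm without sinking. I'll raise the press to about 10 N.

>>> {"method": "apply_moves", "body": {"series": [[0,-0.2,0.25,0,0,0,0],[0,0,0,0,0,0,0],[0,0,0,0,0,0,0],[0,0,0,0,0,0,0]]}}

```text
time_s: 16.55
position: [0.5592, 0.0404, 0.1315]
tool_rot: [[0.162, 0.987, 0.002], [0.987, -0.162, -0.001], [-0.0, 0.003, -1.0]]
ft_force: [-1.6, -0.8, 8.9]
grip_width: -0.0004
gripper_force: 4.7
```

Run:
```python
from h import *
for _ in range(5): get_image("side"); s=telemetry.observe(); print(s["ft_force"],s["position"][2])
```

```text
[-2.09649504 -0.96383401  9.03938433] 0.13153818752727003
[-3.09281921 -0.64735346  9.5708355 ] 0.131543141538489
[-1.93262409 -0.94996367  9.32063668] 0.13154033435648071
[-2.50678715 -0.34248085  8.90072032] 0.1315549518529487
[-2.69390381 -0.91456579  9.16193771] 0.1315434366368805
```

>>> {"method": "apply_moves", "body": {"series": [[0,-0.1,0.2,0,0,0,0],[0,0,0,0,0,0,0],[0,0,0,0,0,0,0],[0,0,0,0,0,0,0],[0,0,0,0,0,0,0],[0,0,0,0,0,0,0]]}}

```text
time_s: 17.55
position: [0.5591, 0.0404, 0.1315]
tool_rot: [[0.162, 0.987, 0.003], [0.987, -0.162, -0.001], [-0.0, 0.003, -1.0]]
ft_force: [-2.2, -0.7, 11.0]
grip_width: -0.0001
gripper_force: 5.2
```

Run:
```python
from h import *
z=[]
for _ in range(6): get_image("side"); s=telemetry.observe(); z.append(s["ft_force"][2])
print(np.round(z,1),s["position"])
if 8.5<np.mean(z)<12.5: print(env.close_job())
```

```text
[11.  10.9 10.3 10.3 10.3 11.6] [0.55914488 0.04042025 0.13153919]
the job is handed in; nothing more can be done
None
```

The wedge is snug under the short foot, pushed in to about 6–7 N. I handed the job in at about 18 s while still pressing the corner with about 10.5 N; the top held steady at 131.5 mm without sinking, and the cabinet and nearby things showed no visible shift.

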